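# Sweep the rejected nut and lock washer into the reject bay

### The arm

A 6-joint arm with a two-finger parallel gripper is mounted at the origin on the work surface. World frame = base frame: x ahead of the robot, y to its left, z up, the work surface at z = 0. Lengths are in m, angles in rad, forces in N, time in s.
With the tool pointing down it reaches from about 0.375 to 0.9 m from the base axis. Payload 3.1 kg.
Tool frame: the origin (TCP) lies on the centre line of the jaws, within the pads' length; the fingertips stand 25 mm ahead of it and the grasp point (between the pads) lies 6 mm ahead of it (finger_overhang is the z of the fingertips in the tool frame, in m); z points along the fingers, y is the line along which they close (so a half turn about z gives the same grasp; the last joint's range is limited). The gripper opens to 85 mm and grips with 20 to 120 N. Pads are 22 mm wide; open, the fingers measure 114 mm over their backs; the gripper's body (76 mm by 85 mm) begins 54 mm behind the grasp point. The pads swing forward as they close: fully open they stand 13 mm farther back than shut.
Start: joints at [0.971, 0.527, 1.433, -0, 1.181, -0.178], TCP at [0.256, 0.57, 0.256] pointing down, gripper open.
Joint ranges: [-3.08, 3.08], [-0.75, 2.2], [0.22, 2.44], [-1.43, 4.57], [0, 2.65], [-2.85, 2.85]. Speed limits (rad/s): [2.79, 2.79, 3.14, 3.14, 3.14, 3.14].

### API

Orientations are given as a unit quaternion [x, y, z, w].
In Python, from plant import observe, grab_frame, get_calibration, sign_off, spot_in, tip_of, finger_overhang gives the robot as it stands. The module is installed in compiled form; this text tells all that it offers.
- The arm moves only by the shell command python3 -m jog 'ROWS' [FORCE]. ROWS is text: rows parted by semicolons, each of 5 numbers parted by spaces: the shift along the tool's x, y, z in cm, then the turn about the tool's z in rad, then the finger opening in cm, from 0 to 8.54. A call has 1 to 20 rows; each row shifts and turns the commanded pose from where the row before left it, along the tool's axes as they then stand; what a row does not reach is not made up. A row lasts 1/10 s, in which the tool goes at most 50 mm and 8.59 degrees, less where a joint would pass 70% of its speed; a pose out of reach is approached as far as the arm can. A call with a gripper value outside its range is refused whole. The fingers move at their own pace and stop on an object; FORCE is the grip in N (left out, the last holds). Time passes only in rows, so rows that do not move let the fingers close. It gives the time, the measured TCP pose, the force, the opening and the grip force at its end, in the units of the state.
- observe(): the state, without advancing time (a new reading comes with each control period).
- grab_frame(name): name is "scene" or "top" or "wrist"; returns (picture, depth): 400x640x3 uint8, red, green, blue; 400x640 float32, m along the optical axis (not along the pixel's ray), 0 where there is no reading.
- get_calibration(name): a dict with "camera_matrix" (3x3 intrinsics, pixels), "extrinsics" (4x4, takes a point from camera to world coordinates). Camera axes: x right, y up, looking along -z (the intrinsics and any distortion apply to the point x, -y, -z); pixel columns grow to the right and rows downward; lengths in m; the calibration is good to about 2 mm. A picture is of the moment at which its call begins: read the wrist's pose just before it. get_calibration takes no time and is no camera call; for the wrist camera it gives the pose at the moment of the call.
- sign_off(): hands the job in; it is judged then, once.
Trained networks look in the newest picture that a camera, given by its name, has taken for a name from the list of things; names that differ only in an ending like _2 or _b are one class to them, and where a whole thing is asked for, a point or a joint stands for the part that bears it (a point fixed in the world has none). Each returns a list of dicts, best first, with "p" (0 to 1); they miss things now and then, are a little off and sometimes report something else, mostly with a low value. They report only what shows in the picture. A call takes as long as a camera call. They do not tell look-alikes from the thing itself.
- spot_in(camera, target): "position" ([column, row] in pixels, amid what is visible of it).
- tip_of(camera, target): "position" ([column, row] in pixels: a listed point, or the origin of a listed thing).
The state is a dict: "clock": time; "q": joint angles; "joint_vel": joint speeds; "joint_torque": joint torques, N m; "eef_pos": TCP position; "tool_rot": TCP orientation; "ft_force": force on the tool from outside, world axes, zero at the start; "wrist_torque": the same for the moment, N m; "opening": finger opening in m; "grip_force": force on a finger pad.
Only numpy, scipy, OpenCV 4.12 (cv2) and the standard library are available. Lean on these libraries where they do the work, as an engineer would, in place of code of your own. Each camera call takes 0.05 s, during which the arm holds its last target. There are 200 camera calls.

### The job

Two rejects lie loose on the inspection slab: the square nut and the split lock washer. With the fingertips, push them along the slab in a steady sweep, in either order, through the open mouth of the three-sided reject bay until both lie flat and entirely inside it. Do not lift, carry, tip up or flick them, leave everything else on the slab where it is, and finish with the arm clear.

Things in the scene. Friction and masses are not known exactly. Their poses are not given: they have to be found in the camera images.
- bay: Reject bay: three dark-steel fences, 6 mm thick, 30 mm high, fixed to the bare slab, one side open. Inside 150 mm (its x) by 120 mm (its y). Origin at slab height in the middle of the inside. Mouth: the whole side at local y = -60 mm; inner faces of back fence at y = +60, side fences at x = -75 and +75. Feet 10 mm high stick out 24 mm beside it. At the robot's left, mouth roughly to world -y.
- square_nut: Reject: rusted steel square nut lying flat, 38 x 38 mm, 22 mm high, round 22 mm hole through the middle, about 170 g, loose. Origin at the centre of its underside, z up, sides along its x and y.
- lock_washer: Reject: dull pewter-grey split lock washer (a heavy C-shaped ring with a gap of about 6 mm) lying flat, 44 mm outside diameter, 24 mm inside, square section 10 mm high, about 60 g, loose. Origin at the ring's centre on its underside, z up; the gap is at local +x.
- hex_nut: Bystander to leave alone: rusted hexagon nut lying flat among the rejects, 36 mm across flats, 42 mm across corners, 22 mm high, loose. Origin at the centre of its underside.
- flat_washer: Bystander: pewter-grey flat washer, a closed ring 50 mm outside, 25 mm inside, 5 mm thick, loose. Origin at the centre of its underside.
- upright_bolt: Bystander: rusted bolt standing on its hexagon head (36 mm across flats, 16 mm high), shank 22 mm in diameter, 65 mm tall overall, loose. Origin at the centre of its underside.
- short_bolt: Bystander: the same kind of bolt standing on its head, 50 mm tall overall, loose. Origin at the centre of its underside.
- chalk_holder: Bystander: white ceramic marker chalk holder standing upright, foot 38 mm and stem 26 mm in diameter, a stub of white chalk in its top, 65 mm tall overall, loose. Origin at the centre of its underside.
- bolt_gauge: Bystander: flat red steel bolt gauge lying down, 28 mm (its x) by 150 mm (its y), 6 mm thick, loose. Origin at the centre of its underside.
Things that resemble listed ones, but are neither listed nor needed, are in the scene too. What is shaped like the square_nut but red or yellow is not meant.

How it is judged:
By the outcome, as a careful person would: the job done as asked, in the order asked, and still so for the second after the job is handed in, with the robot touching nothing.
It also fails if it takes over 72 s, if anything falls off the work surface, if the arm or the gripper's body presses on something with over 40 N, if the wrist force passes 120 N, or if a joint passes its speed limit or range.

## Working session

There is one attempt and no reset: what is moved stays moved. The work goes in short steps, Python scripts to look and compute and a shell command to move; the robot and the scene stay as the last step left them, time stands still between calls to the robot, and variables do not carry over. Pictures are saved under pics/ and viewed, at most 10 in all, crops included, and the job is handed in when it is done.

```bash
mkdir -p pics; cat > h.py <<'E'
import numpy as np, cv2
from plant import *
def world(cam,px,d,K=None):
    c=get_calibration(cam);K=np.array(c["camera_matrix"]);T=np.array(c["extrinsics"])
    u,v=px; x=(u-K[0,2])/K[0,0]*d; y=(v-K[1,2])/K[1,1]*d
    return (T@np.array([x,-y,-d,1]))[:3]
def onz(cam,px,z):
    a=world(cam,px,.5);b=world(cam,px,1.);t=(z-a[2])/(b[2]-a[2]);return a+t*(b-a)
E
python3 - <<'E'
from h import *
s=observe();print(s["clock"],s["eef_pos"],s["tool_rot"],finger_overhang)
for c in("top","scene"):
    p,d=grab_frame(c);cv2.imwrite(f"pics/{c}0.png",p[:,:,::-1]);np.save(f"pics/{c}0.npy",d)
    k=get_calibration(c);print(c,{a:b for a,b in k.items()})
    for n in ["bay","square_nut","lock_washer","hex_nut","flat_washer","upright_bolt","short_bolt","chalk_holder","bolt_gauge"]:
        r=tip_of(c,n)
        for q in r[:3]:
            print(c,n,np.round(q["position"]),round(q["p"],2),np.round(onz(c,q["position"],0.0),3))
E
```

```text
0.0 [0.25546818 0.56968836 0.25532766] [ 2.09355091e-01  9.77839085e-01 -9.92918266e-04 -4.29615132e-04] 0.025
top {'camera_matrix': array([[490.40625489,   0.        , 327.82398622],
       [  0.        , 490.40625489, 204.74624173],
       [  0.        ,   0.        ,   1.        ]]), 'extrinsics': array([[ 0.00389617,  0.98940673, -0.14511766,  0.42700529],
       [-0.99953545,  0.00823978,  0.02934258, -0.03763483],
       [ 0.03022748,  0.14493592,  0.98897921,  1.02380795],
       [ 0.        ,  0.        ,  0.        ,  1.        ]])}
top square_nut [315. 160.] 0.87 [ 0.674 -0.04   0.   ]
top square_nut [365. 168.] 0.6 [ 0.658 -0.148  0.   ]
top square_nut [385. 129.] 0.58 [ 0.744 -0.192  0.   ]
top lock_washer [362. 221.] 0.83 [ 0.544 -0.141  0.   ]
top hex_nut [314. 256.] 0.64 [ 0.469 -0.04   0.   ]
top flat_washer [345. 111.] 0.57 [ 0.783 -0.104  0.   ]
top flat_washer [313. 253.] 0.16 [ 0.475 -0.037  0.   ]
top upright_bolt [452. 211.] 0.82 [ 0.566 -0.333  0.   ]
top short_bolt [417. 270.] 0.76 [ 0.442 -0.254  0.   ]
top bolt_gauge [194. 318.] 0.81 [0.344 0.202 0.   ]
scen
[... 407 characters left out ...]
0.        ,  1.        ]])}
scene square_nut [236. 204.] 0.61 [ 0.739 -0.201  0.   ]
scene square_nut [296. 231.] 0.6 [ 0.67 -0.04  0.  ]
scene lock_washer [311. 183.] 0.57 [ 0.544 -0.15   0.   ]
scene lock_washer [464. 228.] 0.5 [0.35  0.195 0.   ]
scene hex_nut [365. 195.] 0.67 [ 0.462 -0.028  0.   ]
scene flat_washer [238. 241.] 0.61 [ 0.792 -0.096  0.   ]
scene upright_bolt [266. 152.] 0.79 [ 0.57  -0.333  0.   ]
scene upright_bolt [289. 270.] 0.38 [0.744 0.039 0.   ]
scene short_bolt [319. 154.] 0.72 [ 0.457 -0.23   0.   ]
scene chalk_holder [290. 268.] 0.8 [0.74  0.037 0.   ]
scene chalk_holder [310. 182.] 0.66 [ 0.545 -0.154  0.   ]
scene bolt_gauge [464. 230.] 0.7 [0.353 0.198 0.   ]
```

```bash
python3 - <<'E'
import cv2
p=cv2.imread("pics/top0.png")
cv2.imwrite("pics/top0a.png",cv2.resize(p[70:350,120:500],(800,589),interpolation=cv2.INTER_CUBIC))
E
```

```text
(no output)
```

View pics/top0a.png

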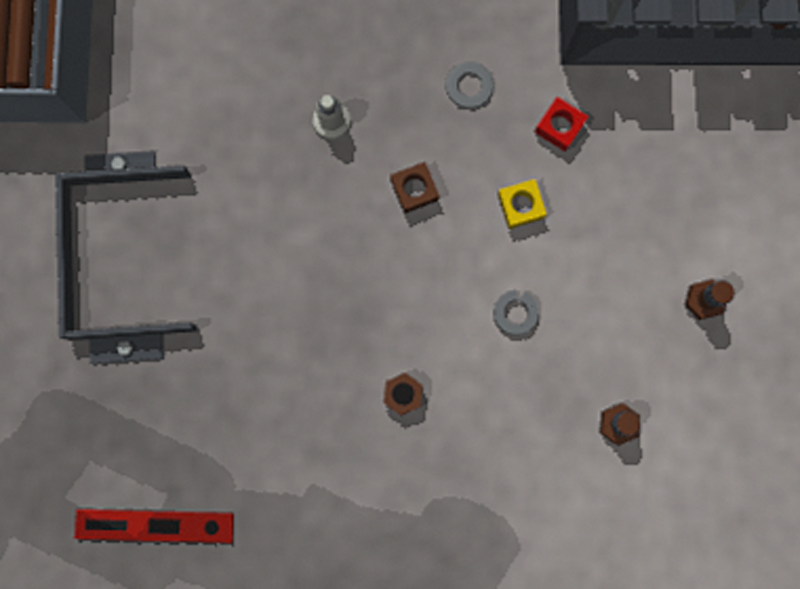

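View pics/scene0.png

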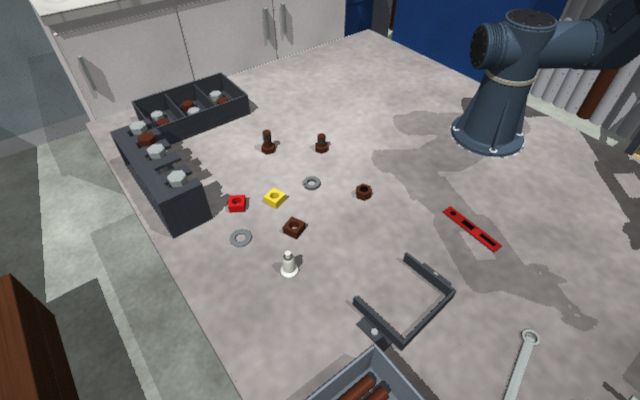

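The top crop shows a rust square nut at full-frame (317,158), a yellow one at (368,166) and a red one at (387,129). The only ring with a gap is at (365,219); the closed ring at (343,111) is the flat washer. The bay is at the left, with its mouth facing image right (world -y). The rust nut and the split ring fit the description; the red and yellow nuts are excluded by the task. I'll confirm this in one crop and measure.

```bash
python3 - <<'E'
from h import *
p=cv2.imread("pics/top0.png");d=np.load("pics/top0.npy")
cv2.imwrite("pics/crop1.png",cv2.resize(p[130:250,290:450],(800,600),interpolation=cv2.INTER_CUBIC))
c=get_calibration("top");K=c["camera_matrix"];T=c["extrinsics"]
v,u=np.mgrid[:400,:640];x=(u-K[0,2])/K[0,0]*d;y=(v-K[1,2])/K[1,1]*d
W=np.stack([x,-y,-d,np.ones_like(d)],-1)@T.T
def reg(name,u0,u1,v0,v1,zlo,zhi):
    w=W[v0:v1,u0:u1].reshape(-1,4); m=(w[:,2]>zlo)&(w[:,2]<zhi)&(d[v0:v1,u0:u1].ravel()>0); q=w[m,:2].astype(np.float32)
    r=cv2.minAreaRect(q*1000);(e,rad)=cv2.minEnclosingCircle(q*1000)
    print(name,m.sum(),"zmed",np.round(np.median(w[m,2]),4),"rect",np.round(r[0],1),np.round(r[1],1),round(r[2],1),"circ",np.round(e,1),round(rad,1))
    return q
print("slab z",np.median(W[180:200,250:290,2]))
reg("nut",300,335,142,175,.017,.03)
reg("lw",350,382,203,236,.006,.014)
reg("hex",298,328,242,272,.017,.03)
reg("yel",352,385,150,182,.017,.03)
q=reg("bay",140,222,140,245,.024,.036)
print(q.min(0),q.max(0))
for lo in np.arange(.14,.34,.02):
    s=q[(q[:,1]>=lo)&(q[:,1]<lo+.02)]
    if len(s):
        m=.575;a=s[s[:,0]<m,0];b=s[s[:,0]>=m,0];print(round(lo,2),len(a),a.min() if len(a) else 0,a.max() if len(a) else 0,len(b),b.min() if len(b) else 0,b.max() if len(b) else 0)
reg("chalk",265,300,105,150,.01,.08);reg("gauge",150,235,305,335,.003,.012)
E
```

```text
slab z 0.0006343788138196693
nut 248 zmed 0.0226 rect [673.6 -42.7] [39.2 37.8] 22.3 circ [672.9 -42.3] 25.3
lw 235 zmed 0.0104 rect [ 548.  -143.9] [43.7 41.7] 81.1 circ [ 548.7 -144.2] 22.1
hex 274 zmed 0.0228 rect [467.5 -32.6] [38.6 34.6] 0.5 circ [467.  -33.2] 19.8
yel 250 zmed 0.0228 rect [ 658.  -150.3] [38.6 38.7] 16.5 circ [ 657.6 -150.1] 26.2
bay 706 zmed 0.0302 rect [604.1 239.9] [162.8 126.8] 4.6 circ [603.8 240.1] 101.5
[0.5183573 0.1706702] [0.6895628  0.30792364]
0.16 17 0.52737045 0.5338231 0 0 0
0.18 31 0.52690715 0.5333764 30 0.68199223 0.6895628
0.2 34 0.5248747 0.53135383 37 0.6803706 0.68726075
0.22 34 0.5228525 0.52932984 32 0.67888176 0.68557864
0.24 31 0.52094114 0.5271566 34 0.6773648 0.68492967
0.26 32 0.520504 0.5270345 37 0.6756319 0.6827162
0.28 121 0.5183573 0.5739171 117 0.5752564 0.6824308
0.3 2 0.56568867 0.5716738 117 0.57954043 0.6799386
chalk 199 zmed 0.0481 rect [743.6  42.6] [28.2 29.8] 75.5 circ [742.8  42.1] 16.8
gauge 1166 zmed 0.0064 rect [340.5 205.4] [ 57.3 170. ] 0.1 circ [343.5 205.4] 87.3
```

View pics/crop1.png

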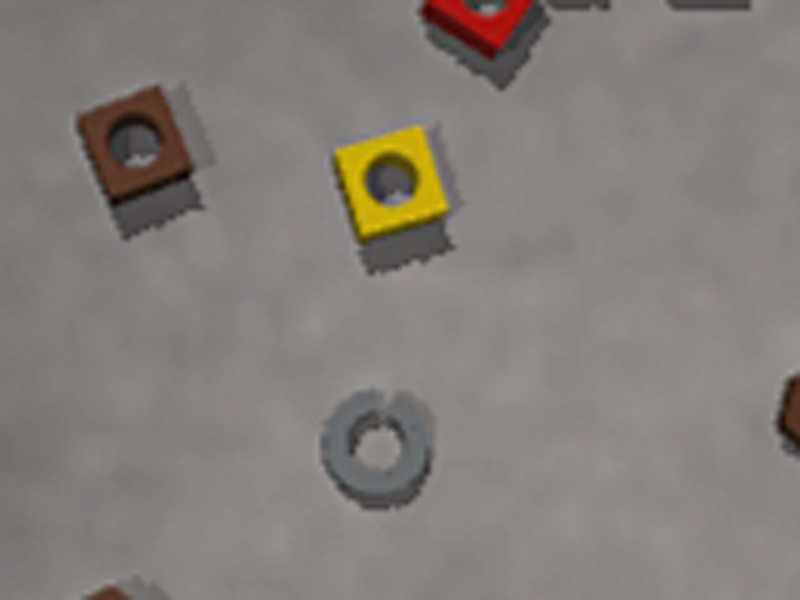

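Confirmed: the rust square nut is at crop (135,150) and the split ring, gap toward the top, is at (378,440). The nut goes first, to the far-right part of the bay, then the washer to the nearer-left part. I'll start by moving above the start point behind the nut.

```bash
python3 -m jog '-2.0 -1.27 0 0 2.6;-3.4 -2.16 0 0 2.6;-3.4 -2.16 0 0 2.6;-3.4 -2.16 0 0 2.6;-3.4 -2.16 0 0 2.6;-3.4 -2.16 0 0 2.6;-3.4 -2.16 0 0 2.6;-3.4 -2.16 0 0 2.6;-3.4 -2.16 0 0 2.6;-3.4 -2.16 0 0 2.6;-3.4 -2.16 0 0 2.6;-3.4 -2.16 0 0 2.6;-3.4 -2.16 0 0 2.6;-3.4 -2.16 0 0 2.6;-3.4 -2.16 0 0 2.6;-3.4 -2.16 0 0 2.6;-3.4 -2.16 0 0 2.6;-3.4 -2.16 0 0 2.6;-3.4 -2.16 0 0 2.6;-3.4 -2.16 0 0 2.6'; cat >> h.py <<'E'
def togo(tx,ty,tz,ang):
    from scipy.spatial.transform import Rotation as R
    s=observe();r=R.from_quat(s["tool_rot"]).as_matrix();p=np.array(s["eef_pos"])
    h=np.degrees(np.arctan2(r[1,0],r[0,0]))
    # turn first, then shifts in turned axes
    a=np.radians(ang);ex=np.array([np.cos(a),np.sin(a),0]);ey=np.array([np.sin(a),-np.cos(a),0])
    D=np.array([tx,ty,tz])-p
    print("t",round(s["clock"],2),"p",np.round(p,4),"head",round(h,1),"turn",round(np.radians(h-ang),3),"after-turn cm",np.round([D@ex*100,D@ey*100,-D[2]*100],2),"now-axes cm",np.round(D@r*100,2),"F",np.round(s["ft_force"],1),"op",round(s["opening"],4),"tilt",np.round(r[:,2],4))
E
python3 -c "
from h import *
togo(.694,-.094,.060,112)"
```

```text
clock: 3.0
eef_pos: [0.691, -0.09, 0.2563]
tool_rot: [0.209, 0.978, 0.0, 0.0]
ft_force: [1.1, 0.4, 0.6]
opening: 0.0255
grip_force: 0.0
t 3.0 p [ 0.691  -0.09    0.2563] head 155.8 turn 0.765 after-turn cm [-0.49  0.13 19.63] now-axes cm [-0.44 -0.25 19.63] F [1.1 0.4 0.6] op 0.0255 tilt [ 1.e-04  2.e-04 -1.e+00]
```

```bash
python3 -m jog '0 0 1 .13 2.6;0 0 2 .13 2.6;0 0 2 .13 2.6;0 0 2 .13 2.6;0 0 2 .13 2.6;-0.5 0.1 2 .115 2.6;0 0 3 0 2.6;0 0 3 0 2.6;0 0 2.5 0 2.6;0 0 1.5 0 2.6;0 0 .7 0 2.6;0 0 .5 0 2.6;0 0 .3 0 2.6;0 0 0 0 2.6;0 0 0 0 2.6' >/dev/null
python3 - <<'E'
from h import *
togo(.632,.268,.031,97)
p,d=grab_frame("scene");cv2.imwrite("pics/s2.png",cv2.resize(p[120:320,180:480],(780,520))[:,:,::-1])
E
```

```text
t 4.5 p [ 0.6942 -0.0926  0.0324] head 112.0 turn 0.262 after-turn cm [36.55 -1.78  0.14] now-axes cm [35.76  7.74  0.11] F [-0.3 -0.4 -0.5] op 0.0258 tilt [ 1.8e-03 -6.0e-04 -1.0e+00]
```

View pics/s2.png

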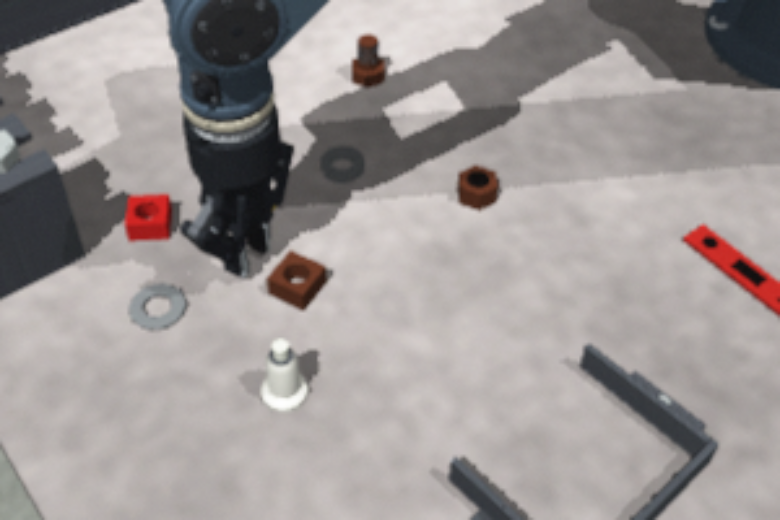

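Fingertips at crop (240,255) are clear of the yellow nut, with the rust nut directly ahead at (297,278). Starting the sweep.

```bash
python3 -m jog '.5 0 .1 0 2.6;1 0 0 0 2.6;1 0 0 0 2.6;1 0 0 0 2.6;1 0 0 0 2.6;1 0 0 0 2.6;1 0 0 .03 2.6;1 0 0 .03 2.6;1 0 0 .03 2.6;1 0 0 .03 2.6;1 0 0 .03 2.6;1 0 0 .03 2.6;1 0 0 .03 2.6;1 0 0 .03 2.6;1 0 0 .03 2.6;.8 0 0 0 2.6;.5 0 0 0 2.6;0 0 0 0 2.6' >/dev/null
cat >> h.py <<'E'
def blob(name,zlo,zhi,cx,cy,r):
    p,d=grab_frame("top");c=get_calibration("top");K=c["camera_matrix"];T=c["extrinsics"]
    v,u=np.mgrid[:400,:640];W=np.stack([(u-K[0,2])/K[0,0]*d,-(v-K[1,2])/K[1,1]*d,-d,np.ones_like(d)],-1)@T.T
    m=(d>0)&(W[...,2]>zlo)&(W[...,2]<zhi)&(np.hypot(W[...,0]-cx,W[...,1]-cy)<r)
    if m.sum()>5:
        R_=cv2.minAreaRect((W[m][:,:2]*1000).astype(np.float32));print(name,m.sum(),np.round(R_[0],1),np.round(R_[1],1),round(R_[2],1))
    else: print(name,"few",m.sum())
    return p
E
python3 - <<'E'
from h import *
togo(.636,.238,.031,97)
p=blob("nut",.018,.026,.65,.07,.05)
cv2.imwrite("pics/t3.png",cv2.resize(p[90:290,140:420],(784,560))[:,:,::-1])
E
```

```text
t 6.35 p [0.6477 0.0592 0.0303] head 96.6 turn -0.007 after-turn cm [17.89  1.02 -0.07] now-axes cm [17.9   0.9  -0.06] F [-0.5 -0.3  1.6] op 0.026 tilt [-4.e-04  4.e-04 -1.e+00]
nut few 0
```

View pics/t3.png

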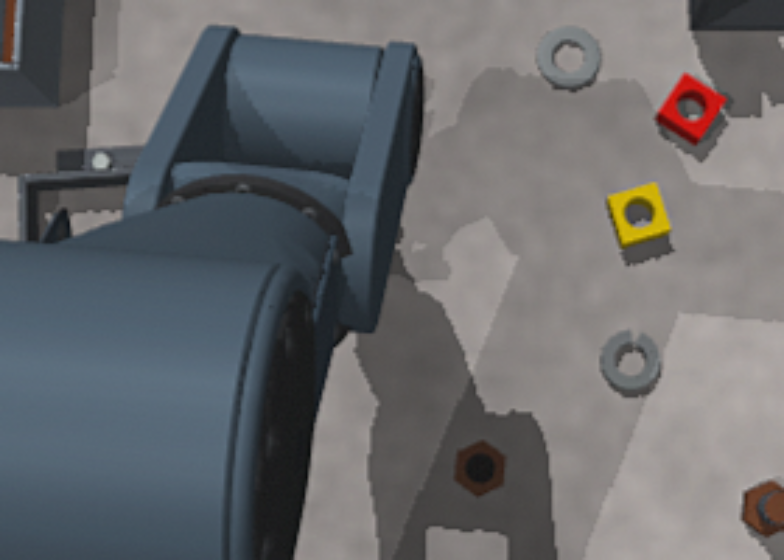

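The arm hides the nut from the top camera, so I'll check it with the scene camera.

```bash
python3 - <<'E'
import re
s=open('h.py').read().replace('def blob(name,zlo,zhi,cx,cy,r):\n    p,d=grab_frame("top");c=get_calibration("top")','def blob(name,zlo,zhi,cx,cy,r,cam="top"):\n    p,d=grab_frame(cam);c=get_calibration(cam)')
open('h.py','w').write(s)
from h import *
p=blob("nut",.019,.0245,.644,.09,.035,"scene")
cv2.imwrite("pics/s3.png",cv2.resize(p[150:350,240:500],(780,600))[:,:,::-1])
E
```

```text
nut 221 [642.3  85.3] [49.3 51.5] 13.0
```

View pics/s3.png

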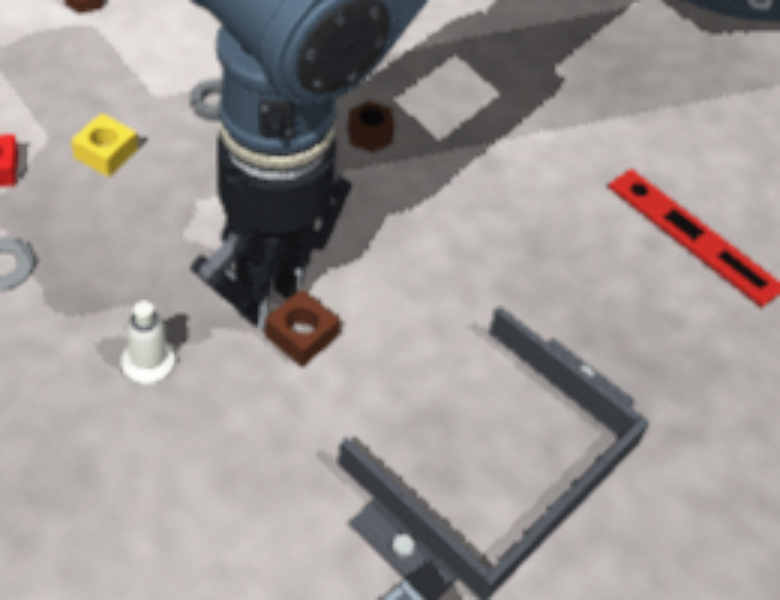

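Nut at crop (302,325) is seated squarely against both fingertips, and the course to the bay mouth is clear. Continuing the sweep.

```bash
python3 -m jog '.5 0 0 .01 2.6;1 0 0 .01 2.6;1 0 0 .01 2.6;1 0 0 .01 2.6;1 0 0 .01 2.6;1 0 0 0 2.6;1 0 0 0 2.6;1 0 0 0 2.6;1 0 0 0 2.6;1 0 0 0 2.6;1 0 0 0 2.6;1 0 0 0 2.6;1 0 0 0 2.6;1 0 0 0 2.6;1 0 0 0 2.6;1 0 0 0 2.6;.8 0 0 0 2.6;.6 0 0 0 2.6;.3 0 0 0 2.6;0 0 0 0 2.6' >/dev/null
python3 - <<'E'
from h import *
togo(.636,.238,.031,94)
p=blob("nut",.019,.0245,.635,.265,.035,"scene")
cv2.imwrite("pics/s4.png",cv2.resize(p[220:370,320:490],(680,600))[:,:,::-1])
E
```

```text
t 8.45 p [0.6357 0.2302 0.0304] head 93.7 turn -0.005 after-turn cm [ 0.77  0.08 -0.06] now-axes cm [ 0.77  0.08 -0.06] F [-0.8  0.1 -0.5] op 0.0259 tilt [ 2.e-04  2.e-04 -1.e+00]
nut 304 [634.8 258.7] [40.2 46.2] 8.8
```

View pics/s4.png

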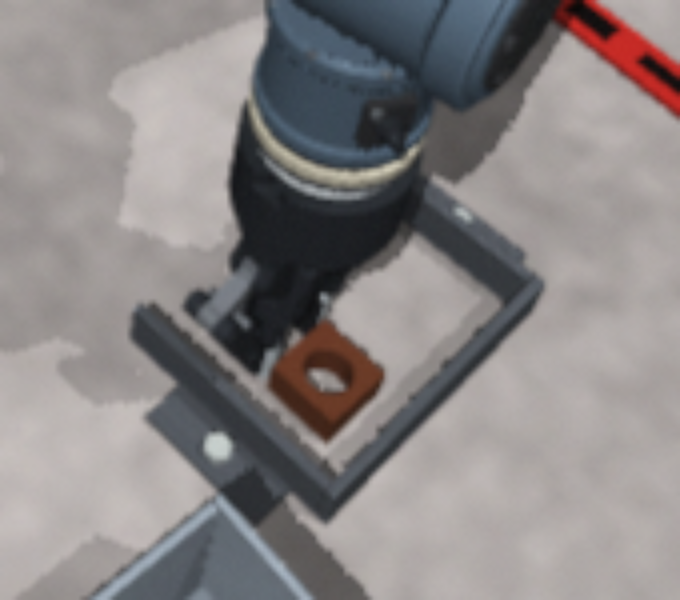

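The nut (crop (327,375)) is flat inside the bay. I'll push it 6 mm more, back off and rise.

```bash
python3 -m jog '.2 0 0 0 2.6;.3 0 0 0 2.6;.2 0 0 0 2.6;0 0 0 0 2.6;-.5 0 0 0 2.6;-1.5 0 0 0 2.6;-1.5 0 -.5 0 2.6;0 0 -2 0 2.6;0 0 -4 0 2.6;0 0 -4 0 2.6;0 0 -2 0 2.6;-3 0 0 .05 2.6;-4 0 0 .05 2.6;-4 0 0 .06 2.6;-4 0 0 0 2.6;-4 0 0 0 2.6;-4 0 0 0 2.6;-4 0 0 0 2.6' >/dev/null
python3 -c "
from h import *
togo(.543,-.199,.030,84.6)"
```

```text
t 10.3 p [ 0.6224 -0.0705  0.1558] head 84.4 turn -0.003 after-turn cm [-13.54  -6.7   12.58] now-axes cm [-13.56  -6.66  12.58] F [ 0.5 -0.8 -1. ] op 0.0259 tilt [ 2.e-04 -2.e-04 -1.e+00]
```

```bash
python3 -m jog '-2 -1 0 0 2.6;-3 -1.5 0 0 2.6;-3 -1.5 0 0 2.6;-3 -1.5 0 0 2.6;-2.1 -1.1 0 0 2.6;0 0 2 0 2.6;0 0 3 0 2.6;0 0 3 0 2.6;0 0 2 0 2.6;0 0 1 0 2.6;0 0 .8 0 2.6;0 0 .5 0 2.6;0 0 0 0 2.6;0 0 0 0 2.6' >/dev/null
python3 - <<'E'
from h import *
togo(.581,.210,.0285,84.6)
p=blob("nut",.019,.0265,.635,.265,.04)
blob("lw",.007,.014,.5485,-.144,.035,"scene")
p,d=grab_frame("scene")
cv2.imwrite("pics/s5.png",cv2.resize(p[130:330,230:490],(780,600))[:,:,::-1])
E
```

```text
t 11.7 p [ 0.5455 -0.1918  0.033 ] head 84.5 turn -0.002 after-turn cm [40.33 -0.24  0.45] now-axes cm [40.33 -0.31  0.43] F [-0.3  0.2 -0.1] op 0.0258 tilt [ 1.2e-03 -7.0e-04 -1.0e+00]
nut 264 [633.1 276.2] [38.7 57.3] 0.7
lw 128 [ 549.2 -143.4] [43.5 42. ] 56.0
```

View pics/s5.png

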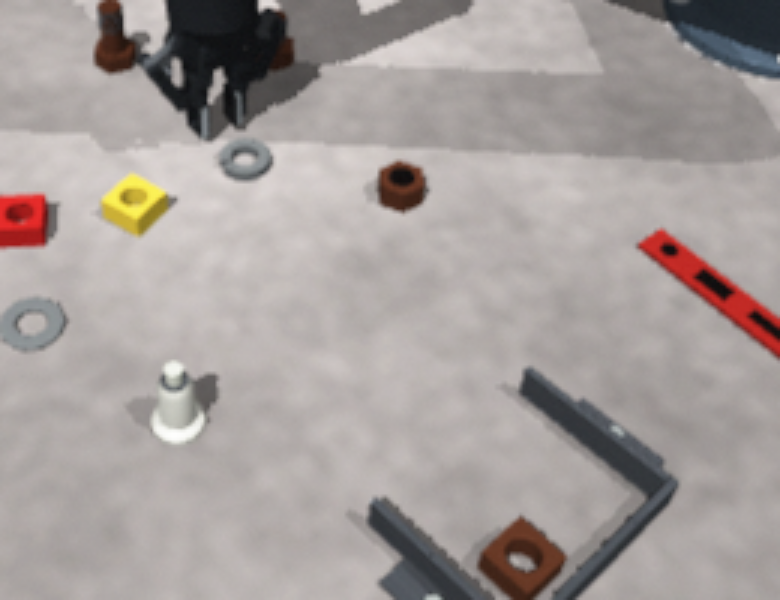

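Fingertips (crop (205-240,130)) stand behind the ring at (245,160), everything else is in place, and the nut is in the bay. Lowering 4 mm, then sweeping.

```bash
python3 -m jog '0 0 .2 0 2.6;0 0 .2 0 2.6;0 0 0 0 2.6;.5 0 0 0 2.6;1 0 0 0 2.6;1 0 0 0 2.6;1 0 0 0 2.6;1 0 0 0 2.6;1 0 0 0 2.6;1 0 0 0 2.6;1 0 0 0 2.6;1 0 0 0 2.6;.8 0 0 0 2.6;.5 0 0 0 2.6;0 0 0 0 2.6' 
python3 - <<'E'
from h import *
togo(.581,.210,.0285,84.6)
blob("lw",.007,.0135,.553,-.065,.035,"scene")
E
```

```text
clock: 13.35
eef_pos: [0.5544, -0.0931, 0.0283]
tool_rot: [0.74, 0.673, -0.0, -0.0]
ft_force: [0.2, -0.1, -0.8]
opening: 0.0263
grip_force: 0.0
t 13.35 p [ 0.5544 -0.0931  0.0283] head 84.6 turn -0.001 after-turn cm [ 3.043e+01 -2.000e-01 -2.000e-02] now-axes cm [ 3.043e+01 -2.300e-01 -2.000e-02] F [ 0.2 -0.1 -0.8] op 0.0263 tilt [-2.e-04  1.e-04 -1.e+00]
lw 157 [554.5 -66.5] [52.5 51. ] 10.8
```

```bash
python3 -m jog '.5 0 0 0 2.6;1 0 0 0 2.6;1 0 0 0 2.6;1 0 0 0 2.6;1 0 0 0 2.6;1 0 0 0 2.6;1 0 0 0 2.6;1 0 0 0 2.6;1 0 0 0 2.6;1 0 0 0 2.6;1 0 0 0 2.6;1 0 0 0 2.6;1 0 0 0 2.6;1 0 0 0 2.6;1 0 0 0 2.6;1 0 0 0 2.6;1 0 0 0 2.6;.8 0 0 0 2.6;.5 0 0 0 2.6;0 0 0 0 2.6' >/dev/null
python3 - <<'E'
from h import *
togo(.581,.210,.0285,84.6)
p=blob("lw",.007,.0135,.573,.115,.035,"scene")
cv2.imwrite("pics/s6.png",cv2.resize(p[170:370,270:530],(780,600))[:,:,::-1])
E
```

```text
t 15.4 p [0.5715 0.084  0.0283] head 84.6 turn -0.001 after-turn cm [12.63 -0.24 -0.02] now-axes cm [12.63 -0.25 -0.02] F [-0.4  0.3 -0.1] op 0.0259 tilt [ 0.e+00  1.e-04 -1.e+00]
lw 217 [572.6 110.3] [52.4 47.8] 84.8
```

View pics/s6.png

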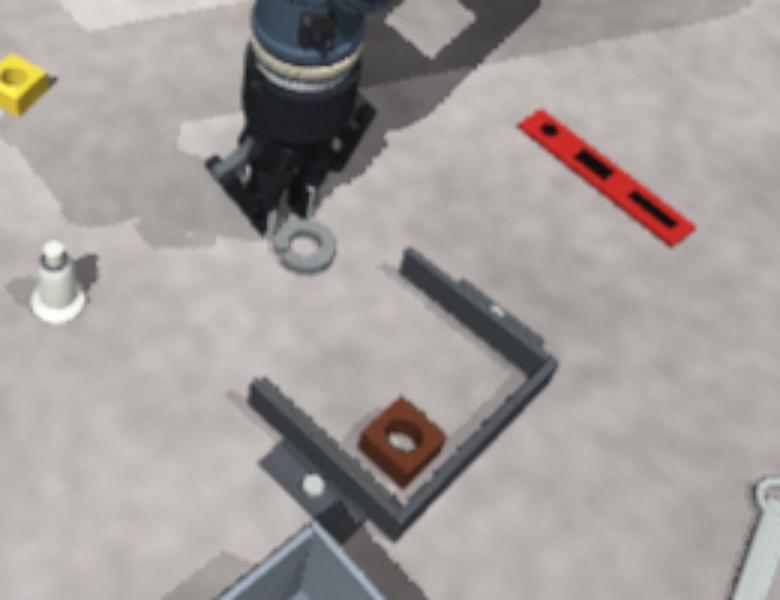

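The ring (305,247) is nested flat between the fingertips, and the mouth lies ahead. Finishing the sweep, then backing off and rising.

```bash
python3 -m jog '.5 0 0 0 2.6;1 0 0 0 2.6;1 0 0 0 2.6;1 0 0 0 2.6;1 0 0 0 2.6;1 0 0 0 2.6;1 0 0 0 2.6;1 0 0 0 2.6;1 0 0 0 2.6;1 0 0 0 2.6;1 0 0 0 2.6;1 0 0 0 2.6;.8 0 0 0 2.6;.6 0 0 0 2.6;.3 0 0 0 2.6;0 0 0 0 2.6;0 0 0 0 2.6'
python3 - <<'E'
from h import *
togo(.581,.210,.0285,84.6)
blob("lw",.007,.0135,.584,.242,.028,"scene")
E
python3 -m jog -- '-.3 0 0 0 2.6;-1 0 0 0 2.6;-1.5 0 0 0 2.6;-1.5 0 0 0 2.6;-1 0 -1 0 2.6;0 0 -3 0 2.6;0 0 -4 0 2.6;0 0 -4 0 2.6;-2 0 -3 0 2.6;-4 0 0 0 2.6;-4 0 0 0 2.6;-4 0 0 0 2.6;-4 0 0 0 2.6;-4 0 0 0 2.6;-4 0 0 0 2.6;-4 0 0 0 2.6;-2 0 0 0 2.6;0 0 0 0 2.6;0 0 0 0 2.6'
```

```text
clock: 17.15
eef_pos: [0.5841, 0.2145, 0.0283]
tool_rot: [0.74, 0.672, -0.0, -0.0]
ft_force: [-0.6, -0.3, 0.6]
opening: 0.0255
grip_force: 0.0
t 17.15 p [0.5841 0.2145 0.0283] head 84.5 turn -0.002 after-turn cm [-0.48 -0.27 -0.02] now-axes cm [-0.48 -0.27 -0.02] F [-0.6 -0.3  0.6] op 0.0255 tilt [-1.e-04 -1.e-04 -1.e+00]
lw 271 [587.3 244.5] [43.9 45.3] 11.1invalid input: not JSON, or not a number
```

```bash
python3 -m jog '-.3 0 0 0 2.6;-1 0 0 0 2.6;-1.5 0 0 0 2.6;-1.5 0 0 0 2.6;-1 0 -1 0 2.6;0 0 -3 0 2.6;0 0 -4 0 2.6;0 0 -4 0 2.6;-2 0 -3 0 2.6;-4 0 0 0 2.6;-4 0 0 0 2.6;-4 0 0 0 2.6;-4 0 0 0 2.6;-4 0 0 0 2.6;-4 0 0 0 2.6;-4 0 0 0 2.6;-2 0 0 0 2.6;0 0 0 0 2.6;0 0 0 0 2.6'
python3 - <<'E'
from h import *
p=blob("lw",.007,.0135,.587,.246,.03)
blob("nut",.019,.0255,.635,.268,.035)
p,d=grab_frame("scene")
cv2.imwrite("pics/s7.png",cv2.resize(p[110:350,190:500],(775,600))[:,:,::-1])
E
```

```text
clock: 19.1
eef_pos: [0.5477, -0.1573, 0.1787]
tool_rot: [0.741, 0.672, 0.0, -0.0]
ft_force: [-0.7, 0.6, 0.0]
opening: 0.0261
grip_force: 0.0
lw 239 [587.1 245.5] [44.8 43.6] 58.4
nut 245 [632.2 274.3] [39.1 51.6] 4.5
```

View pics/s7.png

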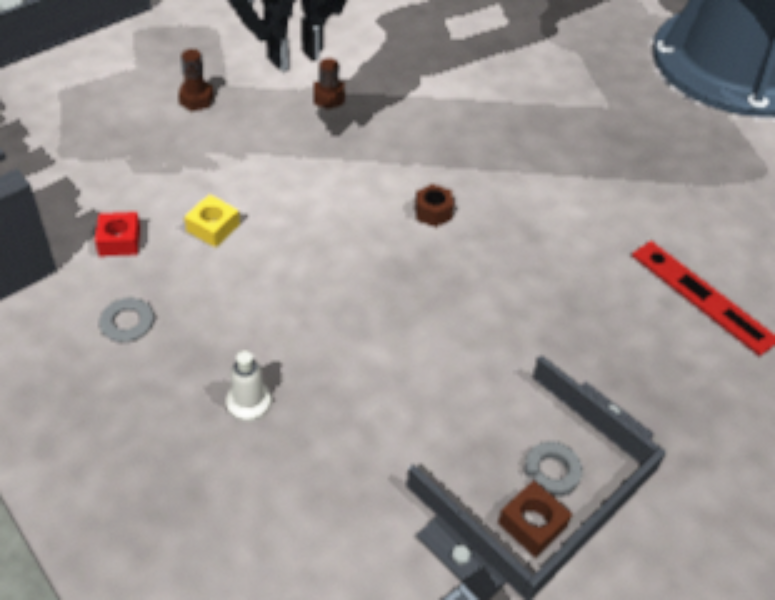

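The split ring (553,467) and the rust nut (536,515) both lie flat and well inside the bay. Everything else is where it was, and the arm is clear.

```bash
python3 -c "
from plant import *
print(sign_off())"
```

```text
the job is handed in; nothing more can be done
None
```

The rust square nut and the split lock washer were swept into the reject bay; the last picture shows both flat and fully inside, nothing else moved and the arm clear, and the job was handed in at about 19 s.

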